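Line up spice tins against the cart divider with a ruler edge

TASK

Take the ruler lying on the cart by its wooden grip bar and, with its long front edge, push the four spice tins back into one straight row so that every tin stands square and close up against the bamboo divider. Push gently and touch the tins with the ruler only: the divider is merely wedged in and must stay where it is. Then lay the ruler flat on the front of the cart top again, clear of the row, and leave the bowl, funnel, jar and timer alone.

Things in the scene. Friction and masses are not known exactly. Their poses are not given: they have to be found in the camera images.
- cart: top tier of a bamboo microwave cart, fixed: flat board 440 mm deep (x), 640 mm wide (y); lips 22 mm high, 12 mm thick along the sides and back, front open. Origin: centre of the board's upper face (height 0). x to the back, away from the robot, y to the left, z up. A divider bar crosses it from side to side behind the tins; it may be askew to the cart by up to 0.9 degrees.
- divider (a joint): how far (m) the bamboo divider bar has been shoved back; 0 at start. Straight bar 12 mm thick, 32 mm high, spanning the board, wedged between the side lips by rubber ends: firm under a light push, it slips back at about 12 N in all and stays there. Its place is not reported: the front face is 89 to 129 mm behind the cart's origin and must be seen or felt.
- ruler: steel ruler 300 mm long (y), 70 mm wide (x), 5 mm thick, 250 g, lying flat before the tins, its upright wooden grip bar 12 mm thick (x), 200 mm long, top 42 mm above the underside: hold it from above across the 12 mm, half way along. Origin: on the underside below the bar's middle; x to the straight pushing edge (at +42 mm; rear edge -28 mm), z up. Starts turned up to 12 degrees.
- tin1: loose square tin of bare steel with a slip lid, 50 x 50 x 52 mm high, 50 to 130 g; first (furthest to the cart's -y) of four alike, side by side across the cart top about 66 mm apart, unevenly forward and back, turned up to 15 degrees. Origin: centre of underside; x towards its back face (25 mm off), which is to meet the divider; z up.
- tin2: loose square tin of bare steel with a slip lid, 50 x 50 x 52 mm high, 50 to 130 g; second of four alike, side by side across the cart top about 66 mm apart, unevenly forward and back, turned up to 15 degrees. Origin: centre of underside; x towards its back face (25 mm off), which is to meet the divider; z up.
- tin3: loose square tin of bare steel with a slip lid, 50 x 50 x 52 mm high, 50 to 130 g; third of four alike, side by side across the cart top about 66 mm apart, unevenly forward and back, turned up to 15 degrees. Origin: centre of underside; x towards its back face (25 mm off), which is to meet the divider; z up.
- tin4: loose square tin of bare steel with a slip lid, 50 x 50 x 52 mm high, 50 to 130 g; fourth (furthest to the cart's +y) of four alike, side by side across the cart top about 66 mm apart, unevenly forward and back, turned up to 15 degrees. Origin: centre of underside; x towards its back face (25 mm off), which is to meet the divider; z up.
- bowl: bystander: green ceramic bowl, 120 mm across, 55 mm high, beside one end of the row. Origin: centre of the underside, z up.
- funnel: bystander: black plastic funnel standing on its wide mouth, 104 mm across, 92 mm high, beside the other end of the row. Origin: centre of the mouth, on the board, z up.
- jar: bystander: empty glass jar, 56 mm across, 96 mm high, behind the divider. Origin: centre of the underside, z up.
- timer: bystander: flat white plastic press-button timer, 60 x 60 x 22 mm, at the front right of the cart top. Origin: centre of the underside, z up.
Not all that is in view belongs to the job. What is shaped like the tin4 but purple is not meant.

How it is judged:
On the way:
1. all four tins stand square against the divider while the ruler's edge bears on the row (x of tin1 in the frame of divider between -0.0335 and -0.028 m and angle between the x axis of each of tin1, tin2, tin3, tin4 and the x axis of divider, either way round below 0.06 rad and angle between each of tin1, tin2, tin3, tin4's own z axis and vertical below 0.05 rad and x of tin2 in the frame of divider between -0.0335 and -0.028 m and x of tin3 in the frame of divider between -0.0335 and -0.028 m and x of tin4 in the frame of divider between -0.0335 and -0.028 m and (contact force between ruler and tin1 above 0.5 N or contact force between ruler and tin2 above 0.5 N or contact force between ruler and tin3 above 0.5 N or contact force between ruler and tin4 above 0.5 N)), for 0.2 s.
At the end, for the whole second after the job is handed in: Each tin upright, at rest, its back within 2.5 mm of the divider and square to it within 3.4 degrees; divider shoved under 2 mm; ruler flat, right side up, at rest, off the tins, on the cart top, its origin 80 to 200 mm before the cart's, within 200 mm of its middle; bystanders moved under 15 mm (x of tin1 in the frame of divider between -0.0335 and -0.028 m and angle between the x axis of each of tin1, tin2, tin3, tin4 and the x axis of divider, either way round below 0.06 rad and angle between each of tin1, tin2, tin3, tin4's own z axis and vertical below 0.05 rad and x of tin2 in the frame of divider between -0.0335 and -0.028 m and x of tin3 in the frame of divider between -0.0335 and -0.028 m and x of tin4 in the frame of divider between -0.0335 and -0.028 m and linear speed of each of tin1, tin2, tin3, tin4, ruler below 0.01 m/s and contact force between ruler and tin1 below 0.1 N and contact force between ruler and tin2 below 0.1 N and contact force between ruler and tin3 below 0.1 N and contact force between ruler and tin4 below 0.1 N and value of joint divider below 0.002 m and x of ruler in the frame of cart between -0.2 and -0.08 m and y of ruler in the frame of cart between -0.2 and 0.2 m and z of ruler in the frame of cart between -0.004 and 0.004 m and angle between ruler's own z axis and vertical below 0.04 rad); the robot touches nothing.
It fails at once if the divider is shoved back more than 2 mm (value of joint divider above 0.002 m).
It fails at once if the gripper or arm touches a tin (contact force between any of the fingers, the arm and tin1 above 0.3 N or contact force between any of the fingers, the arm and tin2 above 0.3 N or contact force between any of the fingers, the arm and tin3 above 0.3 N or contact force between any of the fingers, the arm and tin4 above 0.3 N).
It fails at once if a tin is tipped (angle between any of tin1, tin2, tin3, tin4's own z axis and vertical above 0.3 rad).
It fails at once if the bowl, funnel, jar or timer is moved more than 15 mm (distance of any of bowl, funnel, jar, timer from where it was at the start of the episode above 0.015 m).
It also fails if it takes over 54 s, if anything falls off the work surface, if the arm or the gripper's body presses on something with over 40 N, if the wrist force passes 120 N, or if a joint passes its speed limit or range.

ROBOT

A 7-joint arm with a two-finger parallel gripper is mounted at the origin on the work surface. World frame = base frame: x ahead of the robot, y to its left, z up, the work surface at z = 0. Lengths are in m, angles in rad, forces in N, time in s.
With the tool pointing down it reaches from about 0.4 to 0.875 m from the base axis. Payload 19.3 kg.
Tool frame: the origin (TCP) lies midway between the tips of the shut fingers; the grasp point (between the pads) lies 19 mm behind it; z points along the fingers, y is the line along which they close (so a half turn about z gives the same grasp; the last joint's range is limited). The gripper opens to 85 mm and grips with 20 to 120 N. Pads are 22 mm wide; open, the fingers measure 114 mm over their backs; the gripper's body (76 mm by 85 mm) begins 54 mm behind the grasp point. The pads swing forward as they close: fully open they stand 13 mm farther back than shut.
Start: joints at [1.105, 0.521, -0.036, 1.599, 0.021, 1.021, -0.113], TCP at [0.241, -0.577, 0.231] pointing down, gripper open.
Joint ranges: [-2.91, 2.91], [-0.3, 2.13], [-1.5, 1.42], [0.17, 2.43], [-1.26, 4.41], [0.16, 1.93], [-2.52, 2.52]. Speed limits (rad/s): [1.89, 1.89, 2.39, 2.39, 3.01, 3.01, 3.01].

INTERFACE

Orientations are given as a 3x3 rotation matrix whose columns are the frame's x, y, z axes.
In Python, from rig import bot gives the robot as it stands. Calls block until the motion is done:
- bot.movep(position, orientation): joint-space move of the TCP to a pose.
- bot.move_linear(position, velocity=0.15, ori=None): straight line of the TCP; ori=None keeps the orientation; velocity is the mean speed in m/s.
- bot.move_j(angles): joint-space move.
- bot.move_gripper(opening): finger opening in m; the grip force is fixed at half the most; returns when the fingers have stopped.
- bot.sleep(seconds).
- bot.ik(position, orientation): joint angles nearest the present ones, or None.
- bot.get_image(name): name is "scene" or "top"; returns the picture (384x512x3 uint8, red, green, blue); there is no depth.
- bot.camera_info(name): a dict with "vertical_fov" (degrees; the focal length in pixels is half the picture's height over the tangent of half this angle, whatever the lens; pixels are square), "cx", "cy" (the principal point, pixels), "D" ([k1, k2, p1, p2, k3] as OpenCV has them; the pictures are not rectified), "rvec" (rotation vector, rad) and "tvec" (3), from world to camera coordinates, as OpenCV has them. Camera axes: x right, y down, z forward; pixel columns grow to the right and rows downward; lengths in m; the calibration is good to about 2 mm. A picture is of the moment at which its call begins. camera_info takes no time and is no camera call.
A pose or a line that the arm cannot do raises bot.MotionError and nothing moves.
- bot.job_done(): hands the job in; it is judged then, once.
Trained networks look in the newest picture that a camera, given by its name, has taken for a name from the list of things; names that differ only in an ending like _2 or _b are one class to them, and where a whole thing is asked for, a point or a joint stands for the part that bears it (a point fixed in the world has none). Each returns a list of dicts, best first, with "score" (0 to 1); they miss things now and then, are a little off and sometimes report something else, mostly with a low value. They report only what shows in the picture. A call takes as long as a camera call. They do not tell look-alikes from the thing itself.
- bot.look_for(camera, target): "centre" ([column, row] in pixels, amid what is visible of it).
- bot.cut_out(camera, target): "region" (384x512 bool, what is visible of it) and "centre" ([column, row] in pixels, amid what is visible of it).
Readings, each from a call of its own:
- bot.read_t(): time.
- bot.read_joint_pos(): joint angles.
- bot.read_joint_velocities(): joint speeds.
- bot.read_joint_torque(): joint torques, N m.
- bot.read_eef_pos(): TCP position.
- bot.read_eef_rot(): TCP orientation.
- bot.read_ft_force(): force on the tool from outside, world axes, zero at the start.
- bot.read_wrist_torque(): the same for the moment, N m.
- bot.read_grip_width(): finger opening in m.
- bot.read_grasp_force(): force on a finger pad.
Only numpy, scipy, OpenCV 4.12 (cv2) and the standard library are available. Lean on these libraries where they do the work, as an engineer would, in place of code of your own. Each camera call takes 0.05 s, during which the arm holds its last target. There are 200 camera calls.

## Working session

There is one attempt and no reset: what is moved stays moved. The work goes in short steps, each a Python script; the robot and the scene stay as the last script left them, time stands still between calls to the robot, and variables do not carry over. Pictures are saved under pics/ and viewed, at most 10 in all, crops included, and the job is handed in when it is done.

```bash
mkdir -p pics; ls; python3 - <<'E'
from rig import bot
import cv2
for n in("scene","top"):
    im=bot.get_image(n); cv2.imwrite(f"pics/{n}0.png",cv2.resize(im[:,:,::-1],(800,600),interpolation=cv2.INTER_CUBIC))
    print(n,bot.camera_info(n))
    for t in "ruler tin1 bowl funnel timer divider cart jar".split():
        print(t,[( [round(float(v)) for v in d["centre"]],round(d["score"],2)) for d in bot.look_for(n,t)])
print(bot.read_t(),bot.read_eef_rot())
E
```

```text
pics
scene {'vertical_fov': 56.04554842622204, 'cx': 258.8185539181095, 'cy': 193.23184710120998, 'D': array([-0.0359424,  0.       ,  0.       ,  0.       ,  0.       ]), 'rvec': array([ 1.54667755,  2.06669626, -0.80155324]), 'tvec': array([ 0.17164644, -0.40567788,  1.28632141])}
ruler [([284, 154], 0.58), ([369, 207], 0.3)]
tin1 [([283, 193], 0.79), ([252, 188], 0.75), ([255, 242], 0.71), ([311, 204], 0.6), ([372, 171], 0.58)]
bowl [([370, 212], 0.76)]
funnel [([180, 177], 0.81)]
timer [([206, 139], 0.78)]
divider [([283, 233], 0.67)]
cart [([273, 264], 0.92)]
jar [([252, 241], 0.61)]
top {'vertical_fov': 51.07939817350858, 'cx': 253.26922256983065, 'cy': 188.0782294279156, 'D': array([-0.08810499,  0.        ,  0.        ,  0.        ,  0.        ]), 'rvec': array([ 2.14710735, -2.16035099,  0.11922942]), 'tvec': array([0.0088914 , 0.60924601, 0.97298046])}
ruler [([248, 256], 0.74)]
tin1 [([262, 198], 0.95), ([290, 198], 0.9), ([233, 200], 0.8), ([155, 258], 0.72), ([206, 196], 0.65)]
bowl [([152, 196], 0.6)]
funnel [([340, 194], 0.81)]
timer [([344, 263], 0.81)]
divider [([246, 255], 0.31)]
cart [([253, 211], 0.79)]
jar [([242, 136], 0.79)]
0.9 [[ 9.22717668e-01  3.85476464e-01 -7.46529160e-06]
 [ 3.85476464e-01 -9.22717668e-01 -3.15688339e-05]
 [-1.90573989e-05  2.62514266e-05 -9.99999999e-01]]
```

View pics/top0.png

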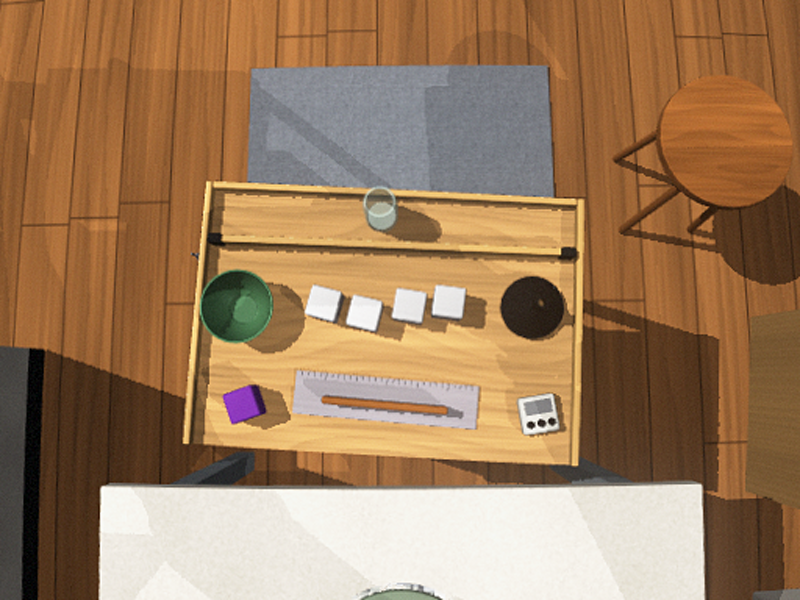

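View pics/scene0.png

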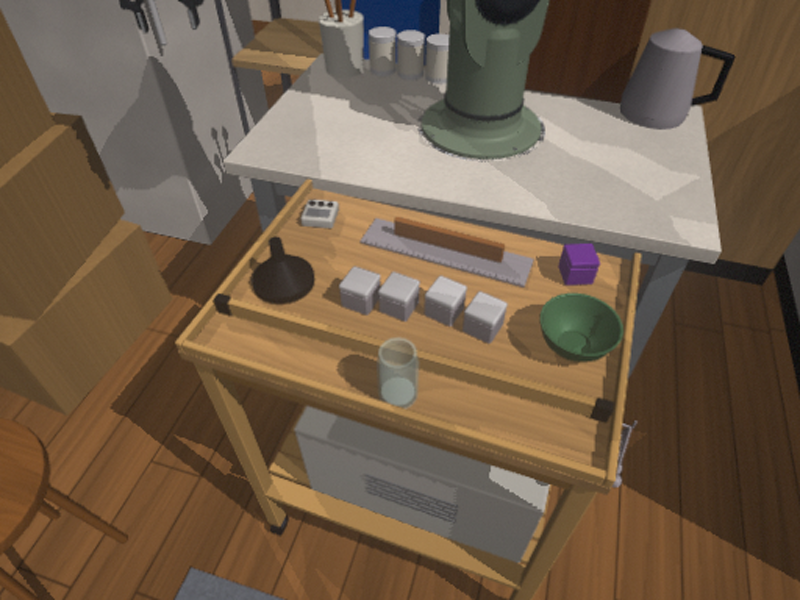

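Top view: the white row is at native px (206,196), (233,200), (262,198), (290,198), i.e. tin4 to tin1. The purple cube at (155,258) is the decoy, and the ruler is at (248,256). The scene view agrees. Next I fit the cart pose from the lip corners and rectify the top picture.

```bash
cat > h.py <<'E'
import numpy as np, cv2, json
from scipy.optimize import least_squares
from rig import bot
def cam(n):
    c=bot.camera_info(n); f=192/np.tan(np.radians(c["vertical_fov"]/2))
    return np.array([[f,0,c["cx"]],[0,f,c["cy"]],[0,0,1.]]),c["D"],c["rvec"],c["tvec"]
def proj(n,P):
    K,D,r,t=cam(n); return cv2.projectPoints(np.asarray(P,float).reshape(-1,3),r,t,K,D)[0][:,0]
def ray(n,px,z):
    K,D,r,t=cam(n); u=cv2.undistortPoints(np.asarray(px,float).reshape(-1,1,2),K,D)[:,0]
    R=cv2.Rodrigues(r)[0]; d=np.c_[u,np.ones(len(u))]@R; c=-R.T@t
    return c+d*((z-c[2])/d[:,2])[:,None]
def c2w(p,P):  # p: x,y,z,yaw of cart
    P=np.asarray(P,float).reshape(-1,3); c,s=np.cos(p[3]),np.sin(p[3])
    return P@np.array([[c,-s,0],[s,c,0],[0,0,1]]).T+p[:3]
E
python3 - <<'E'
from h import *
C=[[.22,.32,.022],[.22,-.32,.022],[-.22,-.32,.022],[-.22,.32,.022]]
T=np.array([[208,182],[584,199],[578,465],[184,443]])/1.5625
S=np.array([[612,488],[180,345],[307,183],[638,254]])/1.5625
f=lambda p:np.r_[proj("top",c2w(p,C))-T,proj("scene",c2w(p,C))-S].ravel()
r=least_squares(f,[.65,0,-.1,0],loss='soft_l1'); p=r.x
print(p,f(p).round(1).reshape(-1,2).tolist())
json.dump(p.tolist(),open("cart.json","w"))
img=bot.get_image("top")
# rectify: 1px = 0.8 mm, at z=32 mm (divider top) ; rows: x down from .23, cols: y from .33
for h,nm in((.032,"rect32"),):
    yy,xx=np.meshgrid(np.linspace(.32,-.32,800),np.linspace(.22,-.22,550))
    m=proj("top",c2w(p,np.stack([xx,yy,0*xx+h],-1))).reshape(550,800,2).astype(np.float32)
    cv2.imwrite(f"pics/{nm}.png",cv2.remap(img,m[...,0],m[...,1],cv2.INTER_CUBIC)[:,:,::-1])
for t,h in(("tin1",.052),("ruler",.005),("bowl",.05),("funnel",.0),("timer",.022),("divider",.032)):
    for d in bot.cut_out("top",t):
        if d["score"]<.5: continue
        q=ray("top",[d["centre"]],p[2]+h)[0]; g=np.argwhere(d["region"])[:,::-1].astype(np.float32)
        w=ray("top",g,p[2]+h); v=c2w([0,0,0,-p[3]],np.c_[w[:,:2]-p[:2],w[:,2]*0])
        print(t,round(d["score"],2),"world",q[:2].round(4),"cart c",c2w([0,0,0,-p[3]],[[*(q[:2]-p[:2]),0]])[0,:2].round(4),"min",v.min(0)[:2].round(3),"max",v.max(0)[:2].round(3),"rect",[np.round(a,3).tolist() if not np.isscalar(a) else round(a,1) for a in cv2.minAreaRect((v[:,:2]*1000).astype(np.float32))])
print(bot.read_t())
E
```

```text
[ 0.56978202  0.02020017 -0.01103175 -0.05989949] [[-0.2, -0.3], [-0.7, 0.7], [-0.5, 0.4], [0.0, -0.0], [0.0, -1.8], [-3.9, 1.0], [-0.7, -0.6], [0.3, 1.9]]
tin1 0.95 world [ 0.5862 -0.0183] cart c [ 0.0187 -0.0375] min [-0.006 -0.062] max [ 0.049 -0.009] rect [[21.268, -34.964], [50.516, 53.693], 83.4]
tin1 0.72 world [0.5826 0.117 ] cart c [0.007  0.0974] min [-0.011  0.072] max [0.046 0.129] rect [[17.709, 100.488], [54.488, 51.598], 78.4]
tin1 0.58 world [0.4332 0.2508] cart c [-0.1501  0.222 ] min [-0.18   0.185] max [-0.114  0.252] rect [[-147.354, 217.767], [54.378, 63.004], 29.8]
tin1 0.56 world [ 0.5956 -0.0806] cart c [ 0.0318 -0.0991] min [ 0.002 -0.125] max [ 0.057 -0.07 ] rect [[29.708, -96.565], [50.544, 56.331], 81.5]
tin1 0.56 world [0.582  0.0616] cart c [0.0097 0.0421] min [-0.022  0.007] max [0.034 0.063] rect [[5.6, 35.252], [52.241, 51.619], 79.1]
ruler 0.85 world [0.4448 0.0224] cart c [-0.1249 -0.0053] min [-0.171 -0.159] max [-0.087  0.149] rect [[-129.501, -4.82], [307.03, 76.119], 88.2]
bowl 0.98 world [0.592  0.2683] cart c [0.0073 0.249 ] min [-0.052  0.185] max [0.066 0.304] rect [[7.196, 243.803], [113.583, 115.719], 48.8]
funnel 0.75 world [ 0.5873 -0.2229] cart c [ 0.032  -0.2416] min [-0.016 -0.294] max [ 0.088 -0.188] rect [[36.876, -240.404], [103.675, 104.238], 47.2]
timer 0.94 world [ 0.4079 -0.2201] cart c [-0.1472 -0.2496] min [-0.174 -0.286] max [-0.104 -0.218] rect [[-139.553, -252.295], [65.387, 62.132], 13.7]
timer 0.68 world [0.5768 0.0562] cart c [0.0048 0.0363] min [-0.02   0.008] max [0.038 0.066] rect [[8.432, 36.859], [54.676, 52.003], 80.0]
divider 0.69 world [0.6977 0.0275] cart c [0.1273 0.0149] min [ 0.108 -0.305] max [0.136 0.307] rect [[121.594, 1.112], [22.296, 612.237], 0.6]
1.25
```

View pics/rect32.png

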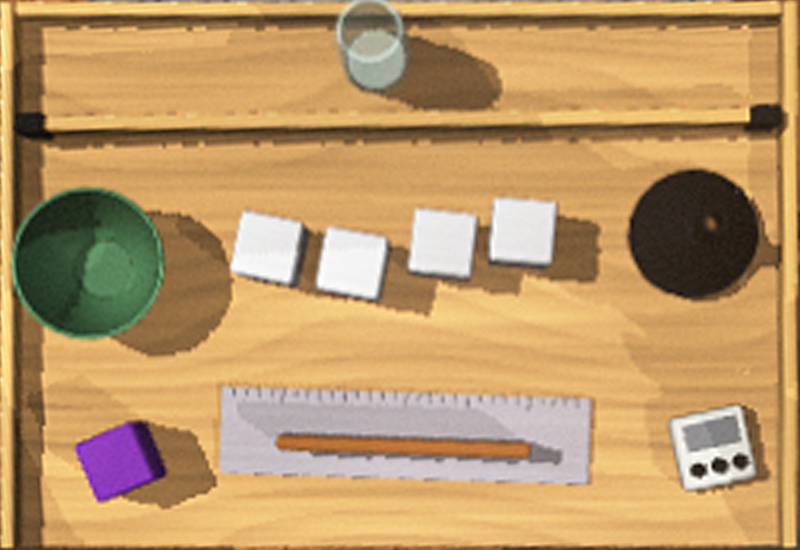

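The rectified view (0.8 mm/px) shows the divider's front top edge running from about (45,131) to (750,125), slightly skew. The ruler bar is near (420,448). The four white tins are at (268,248), (353,263), (443,242) and (523,231), next to the divider and in a row of four, so these are the ones meant; the purple cube at (120,460) is not. Fitting the divider edge, then grasping.

```bash
cat >> h.py <<'E'
def R(yaw):
    c,s=np.cos(yaw),np.sin(yaw); return np.array([[-s,c,0],[c,s,0],[0,0,-1.]])
E
python3 - <<'E'
from h import *
p=json.load(open("cart.json"))
g=cv2.imread("pics/rect32.png").astype(float)
v=cv2.GaussianBlur(g[:,:,2],(9,3),0); X=[];Yy=[]
for c in range(60,740,5):
    d=np.diff(v[117:138,c]); i=d.argmin()
    if 0<i<len(d)-1 and d[i]<-8:
        a,b,e=d[i-1:i+2]; X.append(c);Yy.append(117.5+i+.5*(a-e)/(a-2*b+e))
X=np.array(X);Yy=np.array(Yy)
for _ in range(4):
    k=np.polyfit(X,Yy,1); r=Yy-np.polyval(k,X); m=abs(r)<max(1.5*r.std(),.4); X,Yy=X[m],Yy[m]
print("div slope rad",k[0],"front x at y=0",.22-.44*np.polyval(k,399.5)/549,len(X),r.std())
# same for back lip front edge & side check
for name,rows in(("backlip",(8,26)),):
    X=[];Yy=[]
    for c in range(430,760,5):
        d=np.diff(v[rows[0]:rows[1],c]); i=d.argmin(); X.append(c);Yy.append(rows[0]+.5+i)
    X=np.array(X);Yy=np.array(Yy); m=abs(Yy-np.median(Yy))<2.5; print(name,np.polyfit(X[m],Yy[m],1),m.sum())
# ruler pose
w=c2w(p,[[-.1365,-.005,0]])[0]; yaw=p[3]-.0324; print(w,yaw)
pos=[w[0],w[1],p[2]+.16]
best=None
for y in(yaw,yaw+np.pi):
    q=bot.ik(pos,R(y)); print(None if q is None else np.round(q,2))
print(bot.read_joint_pos(), bot.read_ft_force())
E
```

```text
div slope rad -0.011027185403933491 front x at y=0 0.11915322125161029 95 0.39089900785095394
backlip [-1.69919633e-03  1.53401072e+01] 66
[ 0.43322751  0.02338053 -0.01103175] -0.09229949185688083
[ 0.29  0.4  -0.59  2.14  0.35  0.69 -0.63]
[-0.98  0.67  1.14  2.19 -0.85  0.84 -2.52]
[ 1.10481964  0.52139857 -0.03629127  1.59947326  0.02120696  1.02111613
 -0.11278892] [0.53530438 0.07435094 0.12444865]
```

```bash
python3 - <<'E'
from h import *
p=json.load(open("cart.json"))
w=c2w(p,[[-.1365,-.004,0]])[0]; yaw=p[3]-.0324; b=p[2]
bot.movep([w[0],w[1],b+.16],R(yaw)); bot.move_gripper(.05)
bot.move_linear([w[0],w[1],b+.05],.15)
F0=bot.read_ft_force()
z=b+.05
while z>b+.0145:
    z-=.004; bot.move_linear([w[0],w[1],max(z,b+.014)],.04)
    F=bot.read_ft_force()-F0
    if abs(F[2])>4: print("contact",z-b,F); break
im=bot.get_image("scene"); cv2.imwrite("pics/s1.png",cv2.resize(im[90:210,190:390,::-1],(800,480),interpolation=cv2.INTER_CUBIC))
print(bot.read_t(),bot.read_eef_pos(),bot.read_ft_force()-F0)
E
```

```text
7.15 [0.43320731 0.02443055 0.00285797] [ 0.71381615 -0.20885351 -0.79149534]
```

View pics/s1.png

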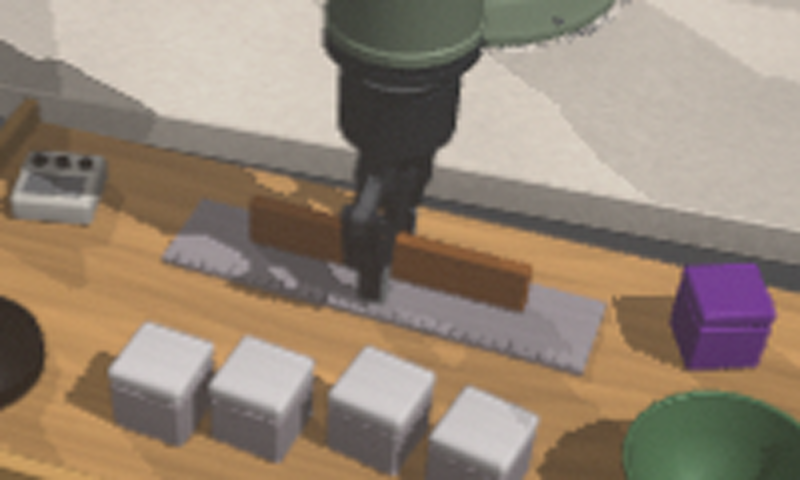

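Fingers straddle the bar at its middle (crop (390,255)), with the tips just above the plate. Grip, lift and align.

```bash
python3 - <<'E'
from h import *
p=json.load(open("cart.json")); dy=p[3]+.011
e=bot.read_eef_pos()
bot.move_gripper(0.0); print("w",bot.read_grip_width(),bot.read_grasp_force())
F0=bot.read_ft_force(); bot.move_linear([e[0],e[1],e[2]+.004],.03); bot.sleep(.3)
print("lift",bot.read_ft_force()-F0,bot.read_eef_pos())
w=c2w(p,[[-.08,.002,0]])[0]
bot.move_linear([w[0],w[1],e[2]+.004],.08,ori=R(dy)); bot.sleep(.3)
fs=[bot.read_ft_force() for _ in range(10)]; ms=[bot.read_wrist_torque() for _ in range(10)]
print(np.mean(fs,0),np.std(fs,0),np.mean(ms,0),np.std(ms,0),bot.read_t(),bot.read_eef_pos())
im=bot.get_image("top"); cv2.imwrite("pics/t1.png",cv2.resize(im[130:290,120:380,::-1],(800,492),interpolation=cv2.INTER_CUBIC))
E
```

```text
w 0.011228034525290122 113.20460543967783
lift [ 20.04310711  -3.62593025 -86.82422082] [0.4330713  0.02441347 0.00664832]
[-0.63329375 -0.48328388 -3.47642934] [1.11022302e-16 1.11022302e-16 8.88178420e-16] [ 0.01770025  0.00341152 -0.0134634 ] [3.46944695e-18 8.67361738e-19 3.46944695e-18] 9.325 [0.48990081 0.02700814 0.0069168 ]
```

View pics/t1.png

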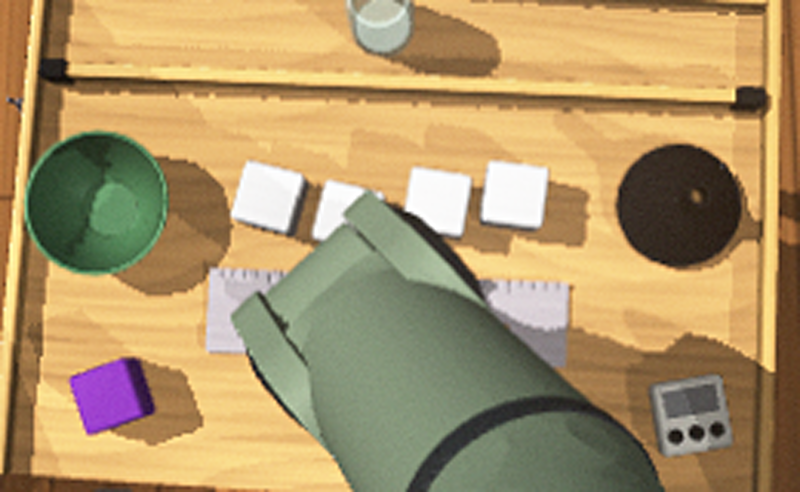

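Ruler is held off the board and parallel to the divider, edge just in front of the tins (crop rows 268–283). Push, watching the force.

```bash
cat >> h.py <<'E'
def wrench(p,F0,M0):
    dy=p[3]+.011; F=bot.read_ft_force()-F0; M=bot.read_wrist_torque()-M0
    return np.r_[c2w([0,0,0,-dy],F)[0],M[2]]
F0=np.array([-.633,-.483,-3.476]); M0=np.array([.0177,.0034,-.0135])
E
python3 - <<'E'
from h import *
p=json.load(open("cart.json")); dy=p[3]+.011; n=np.array([np.cos(dy),np.sin(dy),0])
s=bot.read_eef_pos(); json.dump(s.tolist(),open("s.json","w"))
d=0; 
for d in [.02,.035,.05,.06,.07,.08,.086,.092,.096]:
    bot.move_linear(s+n*d,.04); W=wrench(p,F0,M0); print(d,W.round(2),round(bot.read_t(),2),round(float((bot.read_eef_pos()-s)@n),5))
    if W[0]<-4: print("stop");break
E
```

```text
0.02 [0.09 0.6  0.27 0.03] 10.03 0.01988
0.035 [ 0.83 -0.02  0.62 -0.03] 10.55 0.03512
0.05 [0.09 0.37 1.58 0.02] 11.07 0.05026
0.06 [0.51 0.81 0.8  0.04] 11.47 0.06023
0.07 [ 1.14  0.11  0.8  -0.02] 11.88 0.07014
0.08 [-0.13  0.75  1.11 -0.03] 12.28 0.08013
0.086 [ 0.62  0.88  0.93 -0.  ] 12.57 0.08617
0.092 [ 0.9   0.96  0.67 -0.03] 12.88 0.09218
0.096 [ 0.38  0.62  1.   -0.03] 13.12 0.09617
```

```bash
python3 - <<'E'
from h import *
im=bot.get_image("scene"); cv2.imwrite("pics/s2.png",cv2.resize(im[130:290,140:400,::-1],(800,492),interpolation=cv2.INTER_CUBIC))
E
```

```text
(no output)
```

View pics/s2.png

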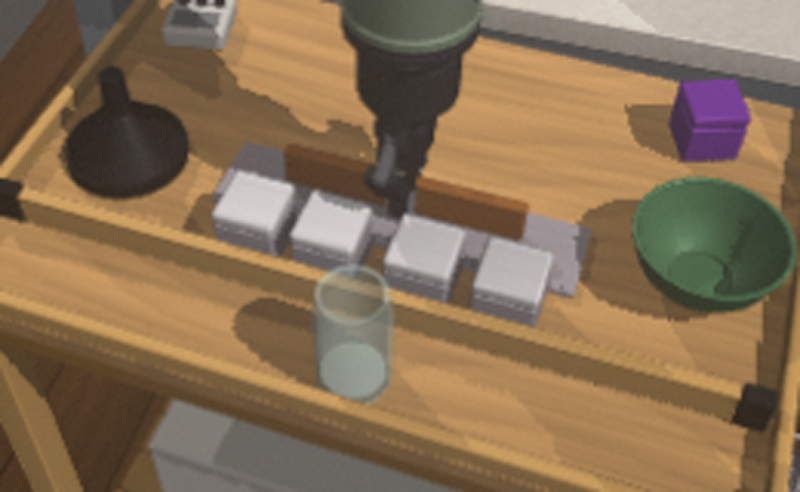

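The four tins (crop (253,210), (332,228), (425,255), (512,278)) are in a row on the ruler edge, a few mm short of the divider. Continue in small steps.

```bash
python3 - <<'E'
from h import *
p=json.load(open("cart.json")); dy=p[3]+.011; n=np.array([np.cos(dy),np.sin(dy),0])
s=np.array(json.load(open("s.json"))); d=.096
while d<.116:
    d+=.0003; bot.move_linear(s+n*d,.02); W=wrench(p,F0,M0)
    print(round(d,4),W.round(2),round(bot.read_t(),2))
    if W[0]<-2:
        bot.sleep(.05); W=wrench(p,F0,M0); print(W.round(2))
        if W[0]<-2: print("stop");break
E
```

```text
0.0963 [-0.55  1.1   0.56  0.05] 13.43
0.0966 [-3.47  0.84  3.96  0.02] 13.68
[-3.98  0.64  3.59  0.03]
stop
```

```bash
python3 - <<'E'
from h import *
im=bot.get_image("scene"); cv2.imwrite("pics/s3.png",cv2.resize(im[170:250,200:330,::-1],(800,492),interpolation=cv2.INTER_CUBIC))
for _ in range(4): print(wrench(json.load(open("cart.json")),F0,M0).round(2), bot.read_t());bot.sleep(.1)
print(bot.read_eef_pos())
E
```

```text
[-3.62  1.66  4.11 -0.  ] 13.775
[-4.15  0.45  3.92  0.03] 13.875
[-5.2   0.51  4.59  0.  ] 13.975
[-4.84  0.37  5.37  0.05] 14.075
[0.586213   0.02230125 0.00687893]
```

View pics/s3.png

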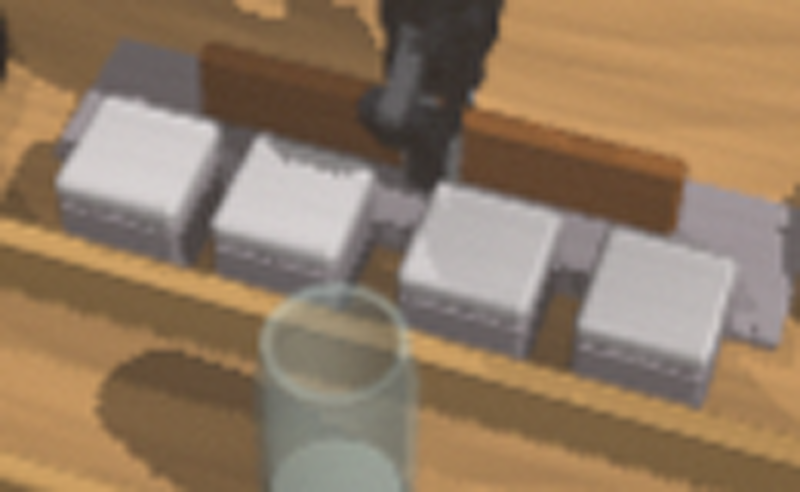

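```bash
python3 - <<'E'
from h import *
p=json.load(open("cart.json"))
for z in(-.011,-.002):
    q=[*p[:3],p[3]]; q[2]=z
    for n,px,h in(("scene",np.array([[58,185],[168,218],[215,220],[325,255],[400,268],[525,307],[580,322],[705,358]])/[800/130,492/80]+[200,170],.052),
                  ("top",np.array([[70,79],[735,103]])/[800/260,492/160]+[120,130],.032)):
        w=ray(n,px,z+h); print(z,n,c2w([0,0,0,-p[3]],np.c_[w[:,:2]-p[:2],w[:,2]*0])[:,:2].round(4).tolist())
# expected visible band in crop px for gaps
f=lambda P:(proj("scene",c2w(p,[P]))[0]-[200,170])*[800/130,492/80]
for y in(-.1,.1):
    xd=.119-.011*y
    print(y,"div top front",f([xd,y,.032]).round(),"back",f([xd+.012,y,.032]).round(),[(g,f([xd-g,y,.052]).round(),f([xd-g,y,0]).round()) for g in(0,.005,.01)])
E
```

```text
-0.011 scene [[0.1032, -0.1185], [0.1042, -0.0726], [0.0991, -0.0556], [0.1011, -0.0108], [0.0975, 0.0173], [0.0994, 0.0659], [0.0992, 0.0866], [0.0998, 0.133]]
-0.011 top [[0.1119, 0.28], [0.1206, -0.2812]]
-0.002 scene [[0.1101, -0.1142], [0.1111, -0.069], [0.1061, -0.0523], [0.108, -0.0081], [0.1045, 0.0196], [0.1063, 0.0675], [0.1062, 0.0879], [0.1067, 0.1336]]
-0.002 top [[0.1102, 0.2772], [0.1188, -0.279]]
-0.1 div top front [ 89. 263.] back [ 75. 287.] [(0, array([ 84., 229.]), array([ 96., 315.])), (0.005, array([ 89., 220.]), array([101., 306.])), (0.01, array([ 95., 210.]), array([106., 296.]))]
0.1 div top front [597. 405.] back [588. 430.] [(0, array([602., 371.]), array([590., 455.])), (0.005, array([606., 361.]), array([594., 445.])), (0.01, array([609., 350.]), array([598., 434.]))]
```

```bash
python3 - <<'E'
from h import *
p=json.load(open("cart.json"))
def rep(t): 
    o=np.mean([(bot.sleep(.04),np.r_[wrench(p,F0,M0)[:3],bot.read_wrist_torque()-M0])[1] for _ in range(5)],0); print(t,o.round(2),round(bot.read_t(),2),bot.read_eef_pos().round(5))
rep("now")
e=bot.read_eef_pos()
for k in(.0007,.0014,.0021): bot.move_linear(e+[0,0,k],.02); rep(k)
E
```

```text
now [-4.9   0.49  4.76  0.08  1.04  0.01] 14.38 [0.58617 0.02228 0.00687]
0.0007 [-2.33  0.67  2.56 -0.01  0.53  0.  ] 14.84 [0.58622 0.02228 0.0076 ]
0.0014 [-1.22  0.18  2.08 -0.04  0.38  0.04] 15.3 [0.58625 0.02227 0.00832]
0.0021 [-0.4   0.37  1.76 -0.    0.19  0.01] 15.76 [0.58621 0.02224 0.00897]
```

Lifting relieved it: the ruler was dragging on the board, not bearing on the divider. I go on slightly higher.

```bash
cat > push.py <<'E'
from h import *
import sys
step,stop,lift=map(float,sys.argv[1:4])
p=json.load(open("cart.json")); dy=p[3]+.011; n=np.array([np.cos(dy),np.sin(dy),0])
s=np.array(json.load(open("s.json"))); e=bot.read_eef_pos()
if lift: e=e+[0,0,lift]; bot.move_linear(e,.02)
d=(e-s)@n; z=e[2]
def go(d): q=s+n*d; q[2]=z; bot.move_linear(q,.02)
while d<.122:
    d+=step; go(d); W=wrench(p,F0,M0); print(round(d,4),W.round(2),round(bot.read_t(),2))
    if W[0]<stop:
        bot.sleep(.08); W=wrench(p,F0,M0); print("  ",W.round(2))
        if W[0]<stop: print("stop");break
E
python3 push.py .0004 -2.2 .0015
```

```text
0.0968 [-4.46  1.04  4.2   0.01] 16.26
   [-4.81  0.74  4.91 -0.06]
stop
```

```bash
python3 - <<'E'
from h import *
im=bot.get_image("scene")
a=im[180:230,195:260,::-1]; b=im[205:255,270:335,::-1]
o=np.hstack([cv2.resize(a,(400,308),interpolation=cv2.INTER_NEAREST),cv2.resize(b,(400,308),interpolation=cv2.INTER_NEAREST)])
cv2.imwrite("pics/s4.png",o)
for c,r0 in((220,190),(304,215)): print(c,[(r,*im[r,c].tolist()) for r in range(r0,r0+35)])
t=bot.get_image("top")
for c in(212,290): print(c,[(r,*t[r,c].tolist()) for r in range(148,195)][::1])
E
```

```text
220 [(190, 205, 200, 199), (191, 207, 202, 200), (192, 207, 202, 201), (193, 208, 201, 201), (194, 211, 205, 205), (195, 207, 204, 203), (196, 209, 206, 204), (197, 211, 206, 206), (198, 213, 208, 207), (199, 214, 209, 209), (200, 212, 207, 206), (201, 208, 203, 203), (202, 189, 184, 184), (203, 150, 145, 145), (204, 125, 119, 118), (205, 116, 110, 110), (206, 120, 111, 114), (207, 101, 96, 96), (208, 102, 95, 95), (209, 101, 92, 93), (210, 123, 105, 92), (211, 172, 135, 89), (212, 194, 153, 95), (213, 205, 160, 99), (214, 192, 149, 92), (215, 137, 108, 68), (216, 123, 96, 62), (217, 121, 97, 62), (218, 122, 96, 63), (219, 121, 97, 65), (220, 120, 94, 62), (221, 121, 96, 62), (222, 127, 99, 66), (223, 145, 112, 75), (224, 163, 125, 82)]
304 [(215, 185, 180, 179), (216, 186, 182, 180), (217, 183, 178, 178), (218, 185, 179, 178), (219, 188, 183, 182), (220, 188, 184, 183), (221, 189, 185, 183), (222, 190, 186, 185), (223, 189, 184, 183), (224, 193, 188, 188), (225, 180, 175, 175), (226, 143, 138, 137), (227, 123, 117, 117), (228, 123, 113, 116), (229, 118, 111, 113), (230, 101, 93, 93)
[... 1723 characters left out ...]
, 81, 63), (162, 216, 213, 208), (163, 254, 254, 255), (164, 251, 251, 250), (165, 250, 250, 249), (166, 250, 249, 249), (167, 250, 249, 249), (168, 250, 249, 249), (169, 249, 248, 248), (170, 249, 249, 248), (171, 249, 249, 249), (172, 249, 249, 249), (173, 248, 248, 248), (174, 250, 249, 249), (175, 249, 248, 248), (176, 248, 247, 247), (177, 248, 247, 247), (178, 249, 249, 249), (179, 251, 251, 250), (180, 246, 245, 245), (181, 184, 183, 181), (182, 88, 83, 79), (183, 83, 80, 81), (184, 94, 91, 87), (185, 80, 78, 69), (186, 71, 78, 62), (187, 72, 81, 63), (188, 82, 87, 73), (189, 86, 94, 78), (190, 85, 96, 78), (191, 92, 97, 80), (192, 96, 104, 85), (193, 92, 108, 84), (194, 94, 107, 85)]
```

View pics/s4.png

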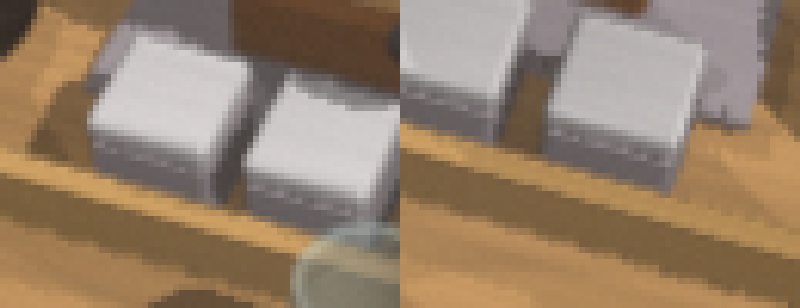

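```bash
python3 - <<'E'
from h import *
p=json.load(open("cart.json")); dy=p[3]+.011
for z in(-.011,-.004,0.):
  for n,a,b in(("top",(290,159.7),(290,161.6)),("top",(212,156.6),(212,158.6)),("scene",(220,210.2),(220,202.8)),("scene",(304,233.3),(304,225.8))):
    A=ray(n,[a],z+.032)[0];B=ray(n,[b],z+.052)[0]
    u=c2w([0,0,0,-dy],A-B)[0]; print(z,n,"gap mm",round(u[0]*1e3,1), "div x in cart",c2w([0,0,0,-p[3]],A-[*p[:2],0])[0,:2].round(4))
e=bot.read_eef_pos()+.042*np.array([np.cos(dy),np.sin(dy),0]); print("edge cart",c2w([0,0,0,-p[3]],e-[*p[:2],0])[0])
E
```

```text
-0.011 top gap mm 8.8 div x in cart [ 0.1209 -0.1029]
-0.011 top gap mm 9.1 div x in cart [0.1185 0.0986]
-0.011 scene gap mm 5.8 div x in cart [ 0.1083 -0.0909]
-0.011 scene gap mm 5.0 div x in cart [0.1061 0.1128]
-0.004 top gap mm 8.8 div x in cart [ 0.1195 -0.1024]
-0.004 top gap mm 9.1 div x in cart [0.1171 0.0977]
-0.004 scene gap mm 5.6 div x in cart [ 0.1135 -0.088 ]
-0.004 scene gap mm 4.7 div x in cart [0.1113 0.1135]
0.0 top gap mm 8.8 div x in cart [ 0.1187 -0.1021]
0.0 top gap mm 9.0 div x in cart [0.1163 0.0972]
0.0 scene gap mm 5.4 div x in cart [ 0.1164 -0.0863]
0.0 scene gap mm 4.6 div x in cart [0.1142 0.1139]
edge cart [0.05835836 0.00349426 0.01041114]
```

Top and scene both show the row still 5–9 mm short of the divider and parallel to it, so something else resists. I back off and probe the force.

```bash
cat >> h.py <<'E'
def rep(t,p,k=3):
    o=np.mean([(bot.sleep(.03),np.r_[wrench(p,F0,M0)[:3],bot.read_wrist_torque()-M0])[1] for _ in range(k)],0); print(t,o.round(2),round(bot.read_t(),2),bot.read_eef_pos().round(4)); return o
E
python3 - <<'E'
from h import *
p=json.load(open("cart.json")); dy=p[3]+.011; n=np.array([np.cos(dy),np.sin(dy),0])
e=bot.read_eef_pos()
rep("now",p)
for k in(-.001,-.004): bot.move_linear(e+n*k,.03); rep(k,p)
u=np.array([0,0,.003]); bot.move_linear(e-n*.004+u,.03); rep("up3",p)
for k in(-.0015,0,.0005,.001): 
    bot.move_linear(e+n*k+u,.03); o=rep(k,p)
    if o[0]<-5: break
E
```

```text
now [-4.67  0.18  4.94 -0.02  1.06 -0.02] 16.54 [0.5863 0.0222 0.0104]
-0.001 [ 0.58  0.38  0.29 -0.01  0.03  0.02] 16.89 [0.5855 0.0223 0.0104]
-0.004 [ 0.91  0.28  1.01  0.03 -0.01  0.03] 17.24 [0.5823 0.0224 0.0104]
up3 [ 0.94  0.75  0.91 -0.01  0.03  0.08] 17.59 [0.5824 0.0224 0.0135]
-0.0015 [ 0.18 -0.05  1.06  0.    0.07  0.  ] 17.94 [0.5848 0.0224 0.0133]
0 [ 0.11  0.3   1.36 -0.03 -0.01 -0.02] 18.29 [0.5863 0.0222 0.0134]
0.0005 [-2.94  0.96  3.68  0.03  0.75  0.01] 18.64 [0.5865 0.0222 0.0134]
0.001 [-2.94  0.71  2.3   0.05  0.81 -0.02] 18.99 [0.5872 0.0222 0.0134]
```

```bash
cat > gap.py <<'E'
from h import *
dy=json.load(open("cart.json"))[3]+.011
t=bot.get_image("top").astype(float); s=bot.get_image("scene").astype(float)
def cross(v,lv): # first upward/downward crossing
    i=[k for k in range(len(v)-1) if (v[k]-lv)*(v[k+1]-lv)<=0 and v[k]!=v[k+1]]; return [k+(lv-v[k])/(v[k+1]-v[k]) for k in i]
def gaps():
    out=[]
    for c in(206,212,285,290):
        v=t[148:172,c,2]  # blue: bright only on tin
        b=148+cross(v,180)[0]; r=t[148:int(b),c,0]; a=148+cross(r,175)[-1]
        A=ray("top",[(c,a)],.034)[0];B=ray("top",[(c,b)],.054)[0]; out.append((c,round(a,1),round(b,1),round(c2w([0,0,0,-dy],A-B)[0,0]*1e3,1)))
    return out
print(gaps())
for c,r0,r1 in((220,198,218),(304,222,240)):
    k=s[r0:r1,c,0]-s[r0:r1,c,2]; a=r0+cross(k,50)[0]; b=r0+cross(s[r0:r1,c,2],150)[0]
    A=ray("scene",[(c,a)],.034)[0];B=ray("scene",[(c,b)],.054)[0]; print("scene",c,round(a,1),round(b,1),round(c2w([0,0,0,-dy],A-B)[0,0]*1e3,1))
print(bot.read_t())
E
python3 gap.py; sed -i 's/^while d<.122/d0=d\nwhile d<d0+.0028/' push.py; python3 push.py .0005 -7 0; python3 gap.py
```

```text
0.098 [-1.43 -0.19  1.22 -0.  ] 19.34
0.0985 [-1.12  0.09 -0.88  0.06] 19.59
0.099 [-0.38  0.54  0.13 -0.02] 19.84
0.0995 [-1.82  1.32  0.25  0.07] 20.09
0.1 [-1.51  0.52  0.87  0.02] 20.34
0.1005 [-0.92  0.58  0.72  0.04] 20.59Traceback (most recent call last):
  File "gap.py", line 13, in <module>
    print(gaps())
          ~~~~^^
  File "gap.py", line 10, in gaps
    b=148+cross(v,180)[0]; r=t[148:int(b),c,0]; a=148+cross(r,175)[-1]
                                                      ~~~~~~~~~~~~^^^^
IndexError: list index out of range
Traceback (most recent call last):
  File "gap.py", line 13, in <module>
    print(gaps())
          ~~~~^^
  File "gap.py", line 10, in gaps
    b=148+cross(v,180)[0]; r=t[148:int(b),c,0]; a=148+cross(r,175)[-1]
                                                      ~~~~~~~~~~~~^^^^
IndexError: list index out of range
```

The row slides freely now at about 1–2 N. Continue until a real resistance builds.

```bash
sed -i 's/d0+.0028/d0+.012/' push.py; python3 push.py .0005 -4.5 0
```

```text
0.1011 [-1.44 -0.15  0.94  0.04] 20.94
0.1016 [-1.2   0.6   0.98 -0.  ] 21.19
0.1021 [-1.69  0.73  1.39  0.06] 21.44
0.1026 [-2.13  0.35  0.22  0.03] 21.69
0.1031 [-1.33  0.33  1.2   0.03] 21.94
0.1036 [-1.99  0.7   0.57 -0.02] 22.19
0.1041 [-3.47  0.61  2.33 -0.05] 22.44
0.1046 [-8.04  0.86  6.21 -0.04] 22.69
   [-7.22  1.84  6.24 -0.04]
stop
```

```bash
python3 - <<'E'
from h import *
rep("hold",json.load(open("cart.json")),6)
t=bot.get_image("top"); s=bot.get_image("scene")
o=np.vstack([cv2.resize(t[140:190,180:310,::-1],(780,300),interpolation=cv2.INTER_CUBIC),cv2.resize(s[180:230,195:325,::-1],(780,300),interpolation=cv2.INTER_CUBIC)])
cv2.imwrite("pics/c5.png",o)
E
```

```text
hold [-7.57  0.87  6.14  0.07  1.63 -0.07] 22.98 [0.5938 0.022  0.0133]
```

View pics/c5.png

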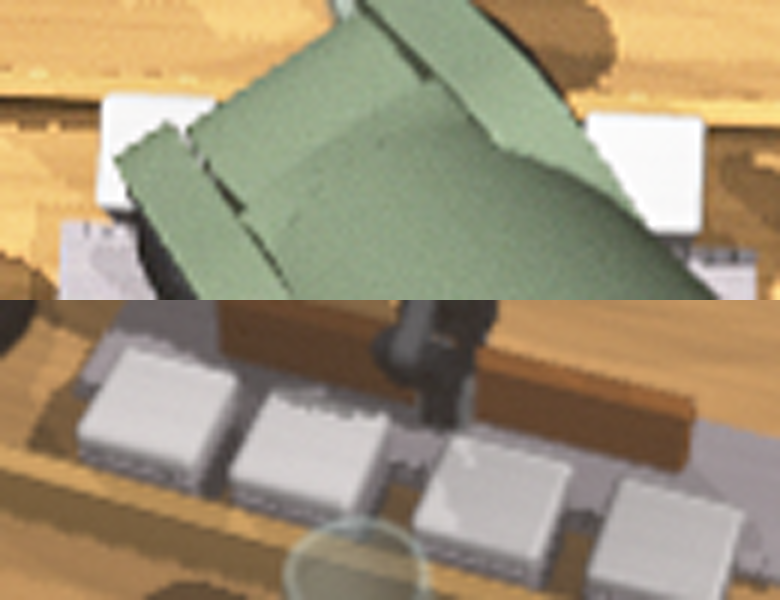

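The tins are flush with the divider in both views. The top crop shows tin4's back at (160,95) and tin1's at (645,115), both meeting the divider edge. The moment is balanced (Mz ≈ 0), so load is shared on both sides. Retreat and lay the ruler down.

```bash
python3 - <<'E'
from h import *
p=json.load(open("cart.json")); dy=p[3]+.011; n=np.array([np.cos(dy),np.sin(dy),0])
e=bot.read_eef_pos()
bot.move_linear(e-n*.012,.03); rep("back",p)
q=e-n*.160; bot.move_linear(q,.1); z0=rep("front",p)[2]
z=q[2]
while z>.001:
    z-=.001; bot.move_linear([q[0],q[1],z],.02); f=bot.read_ft_force()-F0
    if f[2]-z0>3: print("touch",z,f); break
im=bot.get_image("scene"); cv2.imwrite("pics/s6.png",cv2.resize(im[90:240,180:390,::-1],(800,571),interpolation=cv2.INTER_CUBIC))
print(bot.read_t(), z0)
E
```

```text
back [ 0.89  0.01  1.05 -0.01  0.01  0.01] 23.74 [0.5821 0.0225 0.0134]
front [0.71 0.33 1.15 0.01 0.03 0.01] 25.48 [0.4343 0.0298 0.0133]
touch 0.004339031026917815 [-6.36345179e+00 -3.09776719e-02  3.40506225e+01]
27.775 1.1544937458538176
```

```bash
python3 - <<'E'
from h import *
p=json.load(open("cart.json"))
e=bot.read_eef_pos(); bot.move_linear([e[0],e[1],.0050],.02); rep("relieved",p)
bot.move_gripper(.05); rep("open",p)
e=bot.read_eef_pos(); bot.move_linear([e[0],e[1],.10],.08); bot.move_linear([e[0],e[1],.22],.2)
bot.move_j([1.105,.521,-.036,1.599,.021,1.021,-.113]); bot.sleep(.3)
t=bot.get_image("top"); s=bot.get_image("scene")
o=np.vstack([cv2.resize(t[130:290,120:380,::-1],(553,340),interpolation=cv2.INTER_CUBIC),cv2.resize(s[120:240,180:375,::-1],(553,260)[:2] if 0 else (553,260),interpolation=cv2.INTER_CUBIC)])
cv2.imwrite("pics/f.png",o); print(bot.read_t())
for d in bot.cut_out("top","ruler")[:1]+[x for x in bot.cut_out("top","tin1")]:
    h=.007 if d["region"].sum()>1500 else .054
    w=ray("top",np.argwhere(d["region"])[:,::-1],h); v=c2w([0,0,0,-p[3]-.011],np.c_[w[:,:2]-p[:2],w[:,2]*0])
    r=cv2.minAreaRect((v[:,:2]*1000).astype(np.float32)); print(round(d["score"],2),np.round(r[0],1),np.round(r[1],1),round(r[2],1))
E
```

```text
relieved [-0.45  0.21 13.66 -0.06  0.54  0.04] 28.12 [0.4343 0.0298 0.0052]
open [ 0.82  0.03  3.1  -0.03  0.02  0.01] 28.68 [0.4341 0.0298 0.0049]
33.45
0.81 [-126.3    2.8] [ 71.6 300.6] 0.1
0.83 [86.4 39.3] [55.6 50.1] 2.4
0.79 [ 86.  104.5] [54.  53.5] 88.8
0.68 [-144.8  216.6] [52.1 57.7] 22.3
0.59 [ 87.  -95.2] [55.5 49.8] 2.0
0.55 [ 86.8 -31.7] [55.5 47.3] 2.2
```

View pics/f.png

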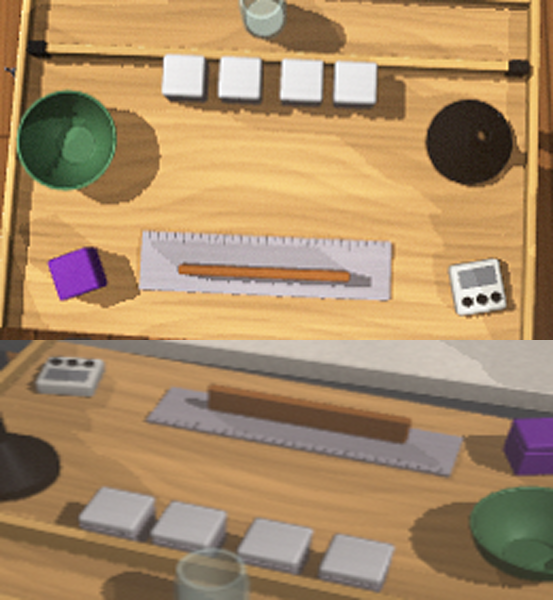

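All four tins (top half (184,76), (239,78), (301,81), (355,82)) sit square against the divider in one line within 1 mm. The ruler lies flat at (265,268), origin about 133 mm before the cart's, and the bystanders are where they were.

```bash
python3 -c "
from rig import bot
print(bot.job_done())"
```

```text
the job is handed in; nothing more can be done
None
```

The job is handed in at about 33 s of the 54 s allowed, with no verdict returned: the last pictures show the four tins square against the divider, the ruler flat at the front, and the bowl, funnel, jar and timer in place.

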